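Dial the bench transformer to the green dot and switch it on

ROBOT

A 6-joint arm with a two-finger parallel gripper is mounted at the origin on the work surface. World frame = base frame: x ahead of the robot, y to its left, z up, the work surface at z = 0. Lengths are in m, angles in rad, forces in N, time in s.
With the tool pointing down it reaches from about 0.425 to 0.925 m from the base axis. Payload 12.5 kg.
Tool frame: the origin (TCP) lies at the very end of the fingers, on their centre line; the grasp point (between the pads) lies 19 mm behind it (arm.tcp_to_grasp is the distance from the TCP to the grasp point, in m); z points along the fingers, y is the direction in which the jaws open and shut (so a half turn about z gives the same grasp; the last joint's range is limited). The gripper opens to 85 mm and grips with 20 to 120 N. Pads are 22 mm wide; open, the fingers measure 114 mm over their backs; the gripper's body (76 mm by 85 mm) begins 54 mm behind the grasp point. The pads swing forward as they close: fully open they stand 13 mm farther back than shut.
Start: joints at [1.215, 0.491, 1.559, -0, 1.092, -0.106], TCP at [0.154, 0.606, 0.231] pointing down, gripper open.
Joint ranges: [-3.1, 3.1], [-0.84, 2.19], [0.05, 2.79], [-1.13, 4.28], [0.06, 2.93], [-2.69, 2.69]. Speed limits (rad/s): [2.22, 2.22, 2.79, 3.14, 3.14, 3.14].

INTERFACE

Orientations are given as [roll, pitch, yaw] about the fixed x, y, z axes, in that order (R = Rz(yaw) Ry(pitch) Rx(roll)).
In Python, from workcell import arm gives the robot as it stands.
- The arm moves only by the tool apply_moves, never from a script. Its argument "increments" is a list of rows, each a list of 5 numbers: the shift along the tool's x, y, z in m, then the turn about the tool's z in rad, then the finger opening in m, from 0 to 0.0854. In form: [[tx, ty, tz, turn, gripper], ...]. A call has exactly 10 rows; each row shifts and turns the pose as measured when the row begins, along the tool's axes as they then stand; what a row does not reach is not made up. A row lasts 1/8 s, in which the tool goes at most 62.5 mm and 10.7 degrees, less where a joint would pass 70% of its speed; a pose out of reach is approached as far as the arm can. A call is refused whole if a number of a shift passes 0.0625 or a number of a turn 0.188, either way. A call with a gripper value outside its range is refused whole. The fingers move at their own pace and stop on an object; "newtons" is the grip in N (left out, the last holds). Time passes only in rows, so rows that do not move let the fingers close, or fill a call up. It gives the time, the measured TCP pose, the force and the opening at its end, in the units of the state.
- arm.sense(): the state, without advancing time (a new reading comes with each control period).
- arm.snapshot(name): name is "scene" or "top" or "wrist"; returns (picture, depth): 400x640x3 uint8, blue, green, red; 400x640 float32, m along the optical axis (not along the pixel's ray), 0 where there is no reading.
- arm.camera_model(name): a dict with "camera_matrix" (3x3 intrinsics, pixels), "R" (3x3) and "t" (3): a world point X has camera coordinates R X + t. Camera axes: x right, y down, z forward; pixel columns grow to the right and rows downward; lengths in m; the calibration is good to about 2 mm. A picture is of the moment at which its call begins: read the wrist's pose just before it. camera_model takes no time and is no camera call; for the wrist camera it gives the pose at the moment of the call.
- arm.job_done(): hands the job in, once; it reports no verdict.
Trained networks look in the newest picture that a camera, given by its name, has taken for a name from the list of things; names that differ only in an ending like _2 or _b are one class to them, and where a whole thing is asked for, a point or a joint stands for the part that bears it (a point fixed in the world has none). Each returns a list of dicts, best first, with "score" (0 to 1); they miss things now and then, are a little off and sometimes report something else, mostly with a low value. They report only what shows in the picture. A call takes as long as a camera call.
- arm.regions_of(camera, thing): "mask" (400x640 bool, what is visible of it) and "rect" ([left, top, width, height] in pixels, round what is visible of it).
The state is a dict: "t": time; "qpos": joint angles; "dq": joint speeds; "tau": joint torques, N m; "position": TCP position; "eef_rot": TCP orientation; "wrist_force": force on the tool from outside, world axes, zero at the start; "ft_torque": the same for the moment, N m; "grip_width": finger opening in m.
Only numpy, scipy, OpenCV 4.12 (cv2) and the standard library are available. Lean on these libraries where they do the work, as an engineer would, in place of code of your own. Each camera call takes 0.05 s, during which the arm holds its last target.

TASK

Turn the transformer's big knurled dial with a fingertip until it clicks in with its white pointer at the green dot, and let go of it. Only then press down the raised end of the orange rocker switch, fully, so that it stays on. Do not shift or lift the transformer or disturb anything standing around or on it.

Things in the scene. Friction and masses are not known exactly. Their poses are not given: they have to be found in the camera images.
- transformer: the bench transformer: grey case 200 mm (its x) x 260 mm (its y), flat top deck 100 mm above the table, 6 kg, loose on rubber feet. Origin at the centre of its underside; x points away from the robot, to the side where the scale lies. It can stand turned by up to 0.3 rad
- dial: the big black dial lying flat on the deck: disc 110 mm across, 18 mm thick, knurled rim, too wide to grip. It turns about its upright z axis, at x = 0, y = 50 mm in the transformer's frame. Origin on that axis at the disc's underside, 8 mm above the deck. The white pointer bar on top runs along its x axis. Stops every 30 degrees: it starts in the middle one (its x along the transformer's x), two more lie on either side
- aim (a point): the point 70 mm from the dial's axis towards which the white pointer points, at the height of the dial's top; it turns with the dial
- dot_green: the green dot on the deck beside the dial, 12 mm across, on the scale circle 70 mm from the dial's axis. Red, yellow and blue dots share that circle; the four lie 30 and 60 degrees to either side of the middle stop, and which is where changes. Origin at its centre, on the deck
- rocker (a joint): the orange rocker switch on the deck, 50 mm long (transformer's x), 26 mm wide, tilting about its middle (x = -5, y = -85 mm in the transformer's frame, 11 mm above the deck). 0 = off, the end towards the robot standing up; 0.5 rad = on, that end fully down. It stays where it is left; about 3 N on the raised end moves it
- rocker_raised_end (a point): where to press the rocker: on top of its end towards the robot, 17 mm from its tilt axis, about 19 mm above the deck when off; it goes down about 9 mm to the on position
- brass_weight: bystander: small brass knobbed weight, 28 mm wide, 38 mm tall, standing on the transformer's deck; origin at the centre of its underside
- lamp_holder: bystander: black bulb holder 70 x 50 mm, 59 mm tall with its amber bulb, on the table beside the transformer; origin at the centre of its underside
- cell_holder: bystander: red holder 80 x 44 mm with a blue dry cell, 36 mm tall, on the table beside the transformer; origin at the centre of its underside
- beaker: bystander: glass beaker, 68 mm wide, 85 mm tall; origin at the centre of its underside
- tub: bystander: white plastic tub, 90 mm wide, 100 mm tall; origin at the centre of its underside
- green_bottle: bystander: green bottle, 70 mm wide, 170 mm tall; origin at the centre of its underside
- carton: bystander: blue carton 90 x 140 x 70 mm; origin at the centre of its underside
- dial_top (a point): centre of the dial's flat top, 126 mm above the table. A click takes about 0.05 N m (1 N at the rim); past the hump half way the dial drops into the next stop by itself when let go. End stops 6 degrees past the last click. The dial yields softly downwards under a finger: about 1 mm per 2.5 N after the first 1 N, 4 mm at most, and comes up again

How it is judged:
On the way, in this order (a step that is already met when the one before it is completed fails the run):
1. the dial has clicked in at the green dot and is let go, the rocker still off (horizontal distance between aim and dot_green below 0.007 m and contact force between the fingers and dial below 0.3 N and angular speed of dial below 0.1 rad/s and value of joint rocker below 0.2 rad), for 0.2 s.
2. the rocker is pressed fully on (horizontal distance between aim and dot_green below 0.007 m and value of joint rocker above 0.44 rad), for 0.1 s.
At the end, for the whole second after the job is handed in: The dial rests clicked in with its pointer within 7 mm of the green dot's middle, measured along the scale circle (6 degrees), and the rocker stays fully on (above 0.44 of 0.5 rad) (all of step 2 and angular speed of dial below 0.1 rad/s); the robot touches nothing.
It fails at once if the rocker was switched before the dial stood at the green dot (value of joint rocker above 0.25 rad and not (horizontal distance between aim and dot_green below 0.007 m)).
It fails at once if the transformer was shifted more than 15 mm, lifted or tipped (distance of transformer from where it was at the start of the episode above 0.015 m or height (world z) of transformer above 0.005 m or angle between transformer's own z axis and vertical above 0.04 rad).
It fails at once if something standing around or on the transformer was moved more than 15 mm, lifted or tipped (distance of any of brass_weight, lamp_holder, cell_holder, beaker, tub, green_bottle, carton from where it was at the start of the episode above 0.015 m or angle between any of brass_weight, lamp_holder, cell_holder, beaker, tub, green_bottle, carton's own z axis and vertical above 0.2 rad).
It also fails if it takes over 42 s, if anything falls off the work surface, if the arm or the gripper's body presses on something with over 40 N, if the wrist force passes 120 N, or if a joint passes its speed limit or range.

## Working session

There is one attempt and no reset: what is moved stays moved. The work goes in short steps, Python scripts to look and compute and a tool call to move; the robot and the scene stay as the last step left them, time stands still between calls to the robot, and variables do not carry over. Pictures are saved under pics/ and viewed, and the job is handed in when it is done.

Besides the shell and the picture viewer there is one more tool, called after "Call:" by a JSON object that holds its "method" and its "body", one argument or row to a line. apply_moves: Moves the arm, as the interface text tells. Its arguments: {"type":"object","properties":{"increments":{"type":"array"},"newtons":{"type":"number"}},"required":["increments"]}

```bash
mkdir -p pics; ls
python3 - <<'E'
from workcell import arm
import cv2
print(arm.sense())
for c in ["scene","top","wrist"]:
    p,d=arm.snapshot(c); cv2.imwrite(f"pics/{c}0.png",p)
    m=arm.camera_model(c); print(c,m)
E
```

```text
pics
{'t': 0.0, 'qpos': array([ 1.21540317e+00,  4.91576179e-01,  1.55948591e+00,  1.93869474e-05,
        1.09166206e+00, -1.05593730e-01]), 'dq': array([ 4.00984202e-04, -9.49912681e-05, -8.59918246e-05, -2.29310400e-04,
        8.65658289e-04,  1.30843249e-03]), 'tau': array([-1.97432979e-03, -6.18435431e+01, -2.61596972e+01, -1.75188625e-04,
        4.03270824e-03,  1.64318556e-05]), 'position': array([0.15439459, 0.60538983, 0.23070485]), 'eef_rot': array([-3.14046927e+00, -1.36355096e-04,  2.89178421e+00]), 'wrist_force': array([ 0.12511811,  0.63461738, -0.4994151 ]), 'ft_torque': array([-0.0094988 ,  0.01632975,  0.00642512]), 'grip_width': 0.0854895951731934}
scene {'camera_matrix': array([[402.58996386,   0.        , 329.78216428],
       [  0.        , 402.58996386, 197.77833948],
       [  0.        ,   0.        ,   1.        ]]), 'R': array([[ 0.71943652,  0.69455614,  0.00169203],
       [ 0.36748778, -0.37858246, -0.84948693],
       [-0.58937579,  0.61177373, -0.52760694]]), 't': array([-0.39905431, -0.1001289 ,  1.53574624])}
top {'camera_matrix': array([[440.82231918,   0.        , 325.02401564],
       [  0.        , 440.82231918, 200.34132937],
       [  0.        ,   0.        ,   1.        ]]), 'R': array([[-0.01041865, -0.99988602,  0.0109268 ],
       [-0.98851128,  0.00865109, -0.15089936],
       [ 0.15078763, -0.01237343, -0.98848874]]), 't': array([-6.74413871e-04,  5.46454671e-01,  1.53507781e+00])}
wrist {'camera_matrix': array([[346.63291635,   0.        , 321.66966921],
       [  0.        , 346.63291635, 195.70904933],
       [  0.        ,   0.        ,   1.        ]]), 'R': array([[ 2.47507282e-01,  9.68885929e-01, -4.49588511e-04],
       [ 9.27083332e-01, -2.36693695e-01,  2.90676093e-01],
       [ 2.81525562e-01, -7.23612557e-02, -9.56821408e-01]]), 't': array([-0.62493223, -0.03638711,  0.37820867])}
```

View pics/scene0.png

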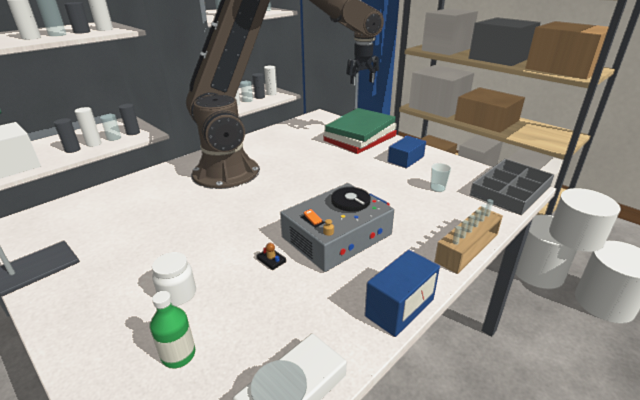

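View pics/top0.png

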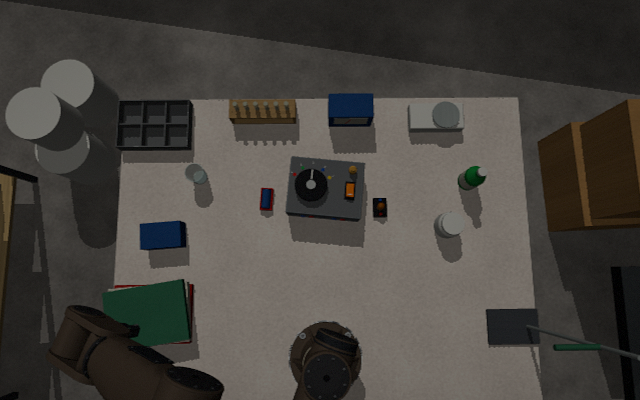

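Scene shows the transformer at about (337,225). In the top view it is at (327,188), with the dial at (311,184) and the rocker at (350,190). I'll measure these now.

```bash
cat > h.py <<'E'
from workcell import arm
import numpy as np, cv2
def pix2plane(c,u,v,z,m=None):
    m=m or arm.camera_model(c)
    K,R,t=m["camera_matrix"],np.array(m["R"]),np.array(m["t"])
    d=R.T@np.linalg.solve(K,[u,v,1.]); o=-R.T@t
    return o+d*(z-o[2])/d[2]
def proj(c,X,m=None):
    m=m or arm.camera_model(c)
    p=m["camera_matrix"]@(np.array(m["R"])@np.array(X)+m["t"]); return p[:2]/p[2]
E
python3 - <<'E'
from h import *
for c in ["top","scene"]:
    p,d=arm.snapshot(c)
    for n,z in [("transformer",.1),("dial",.126),("dot_green",.1),("rocker",.115),("brass_weight",.12),("lamp_holder",.03),("cell_holder",.02)]:
        for r in arm.regions_of(c,n)[:2]:
            v,u=np.nonzero(r["mask"])
            print(c,n,round(r["score"],2),r["rect"],len(u),pix2plane(c,u.mean(),v.mean(),z).round(4))
    if c=="top":
        cv2.imwrite("pics/topcrop.png",cv2.resize(p[140:235,240:400],None,fx=5,fy=5,interpolation=cv2.INTER_CUBIC))
    else: cv2.imwrite("pics/scenecrop.png",cv2.resize(p[170:280,250:410],None,fx=5,fy=5,interpolation=cv2.INTER_CUBIC))
E
```

```text
top transformer 0.9 [287.8, 155.0, 78.8, 65.4] 4396 [ 0.5765 -0.0056  0.1   ]
top dial 0.75 [372.5, 201.1, 16.6, 14.3] 268 [ 0.5087 -0.1894  0.126 ]
top dial 0.56 [296.4, 168.6, 32.4, 29.5] 822 [0.5879 0.0427 0.126 ]
top rocker 0.4 [344.1, 181.9, 10.4, 18.1] 96 [ 0.5708 -0.0921  0.115 ]
top brass_weight 0.73 [141.4, 223.8, 47.4, 27.6] 1178 [0.42   0.5386 0.12  ]
top brass_weight 0.55 [346.6, 167.2, 11.2, 8.0] 55 [ 0.6388 -0.1012  0.12  ]
top lamp_holder 0.71 [369.4, 201.5, 18.0, 13.7] 236 [ 0.5197 -0.2043  0.03  ]
top lamp_holder 0.18 [342.0, 182.5, 12.2, 11.3] 89 [ 0.5844 -0.0963  0.03  ]
top cell_holder 0.54 [257.8, 186.9, 13.8, 25.6] 278 [0.5555 0.2043 0.02  ]
top cell_holder 0.25 [293.9, 166.5, 35.1, 31.0] 856 [0.6077 0.0443 0.02  ]
scene transformer 0.63 [279.5, 181.3, 116.2, 88.4] 6414 [ 0.6351 -0.0598  0.1   ]
scene dial 0.57 [328.7, 187.4, 42.0, 26.5] 825 [0.6021 0.034  0.126 ]
scene rocker 0.54 [302.1, 210.5, 21.7, 15.6] 163 [ 0.581  -0.0937  0.115 ]
scene rocker 0.18 [328.0, 185.8, 41.0, 24.6] 817 [0.5897 0.047  0.115 ]
scene brass_weight 0.55 [323.3, 217.3, 11.4, 20.2] 155 [ 0.6482 -0.1039  0.12  ]
scene lamp_holder 0.86 [253.7, 241.0, 29.2, 28.6] 463 [ 0.5434 -0.2154  0.03  ]
scene cell_holder 0.38 [373.5, 194.8, 14.3, 6.9] 17 [0.5747 0.2276 0.02  ]
```

```bash
sleep 0
```

```text
(no output)
```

View pics/topcrop.png

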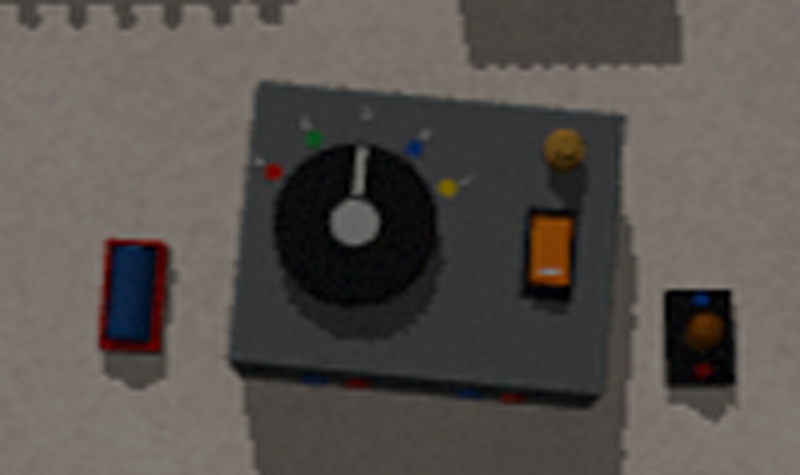

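View pics/scenecrop.png

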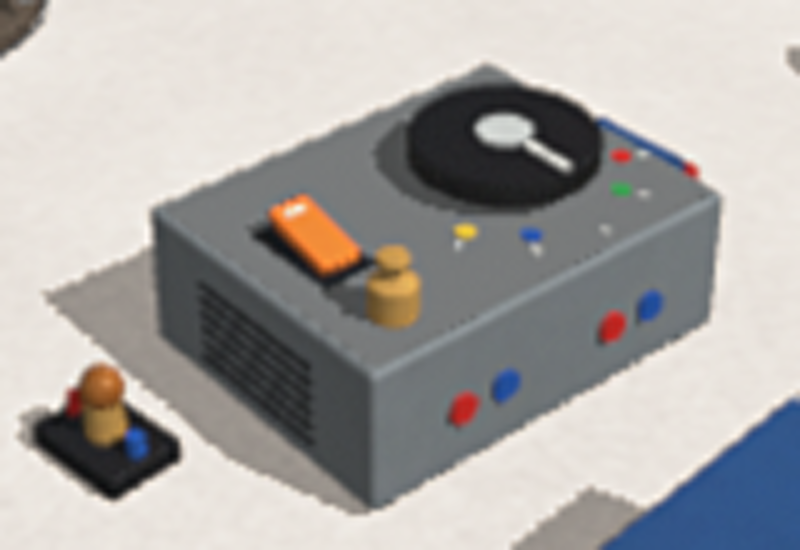

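Green is the first dot on the +y side (crop (313,139), i.e. one click counter-clockwise from above), then red. Blue and yellow lie on the other side.

Run:
```python
from h import *
f=lambda a,b,z:pix2plane("top",240+a/5-.4,140+b/5-.4,z)[:2]
C=np.array([f(260,83,.1),f(625,115,.1),f(603,396,.1),f(232,362,.1)])
print(C.round(4)); print("centre",C.mean(0).round(4), [np.linalg.norm(C[i]-C[(i+1)%4]).round(3) for i in range(4)])
e=(C[0]-C[1])+(C[3]-C[2]); yaw=np.arctan2(-e[0],e[1]); e2=(C[0]-C[3])+(C[1]-C[2]); yaw2=np.arctan2(e2[1],e2[0]); print(yaw,yaw2)
print("hub",f(355,221,.126),"tip",f(362,150,.126),"disc edges c",f(355.5,223,.126))
print("green",f(313,139,.1),"rocker",f(550,249,.112), "weight",f(564,148,.138))
g=lambda a,b,z:pix2plane("scene",250+a/5-.4,170+b/5-.4,z)[:2]
S=np.array([g(490,65,.1),g(153,211,.1),g(373,375,.1),g(720,198,.1)]); print(S.round(4),S.mean(0))
print("scene hub",g(505,130,.126),"green",g(622,189,.1),"rock",g(315,235,.115))
for c in [C,S]:
  o=c.mean(0)
  for y in [(yaw+yaw2)/2]:
    R=np.array([[np.cos(y),-np.sin(y)],[np.sin(y),np.cos(y)]])
    print("dial",o+R@[0,.05],"rock",o+R@[-.005,-.085],"raised",o+R@[-.021,-.085],"green",o+R@[.0606,.085])
```

```text
[[ 0.6945  0.1099]
 [ 0.6696 -0.1447]
 [ 0.4725 -0.1249]
 [ 0.4983  0.1289]]
centre [ 0.5837 -0.0077] [np.float64(0.256), np.float64(0.198), np.float64(0.255), np.float64(0.197)]
-0.09926554839723685 -0.09828077361362328
hub [0.59085805 0.04360243] tip [0.64019352 0.03854857] disc edges c [0.58947148 0.04327011]
green [0.65414013 0.07303372] rocker [ 0.57288431 -0.08971625] weight [ 0.63779101 -0.09873107]
[[ 0.5073  0.1293]
 [ 0.4821 -0.1242]
 [ 0.6729 -0.1426]
 [ 0.7014  0.1069]] [ 0.5909086  -0.00765419]
scene hub [0.59329755 0.04509593] green [0.65586883 0.07564049] rock [ 0.57990673 -0.09257277]
dial [0.5886368  0.04204386] rock [ 0.57034847 -0.09180507] raised [ 0.55442645 -0.09022727] green [0.65239287 0.07089734]
dial [0.59583923 0.0421021 ] rock [ 0.57755089 -0.09174683] raised [ 0.56162888 -0.09016903] green [0.6595953  0.07095558]
```

Call:
{"method": "apply_moves", "body": {
  "increments": [
    [-0.02, -0.016, 0, 0, 0],
    [-0.045, -0.037, 0, 0, 0],
    [-0.045, -0.037, 0, 0, 0],
    [-0.045, -0.037, 0, 0, 0],
    [-0.045, -0.037, 0, 0, 0],
    [-0.045, -0.037, 0, 0, 0],
    [-0.045, -0.037, 0, 0, 0],
    [-0.045, -0.037, 0, 0, 0],
    [-0.045, -0.037, 0, 0, 0],
    [-0.045, -0.037, 0, 0, 0]
  ],
  "newtons": 40
}}

```text
t: 2.2
position: [0.4887, 0.1522, 0.2321]
eef_rot: [3.138, 0.003, 2.898]
wrist_force: [1.5, 0.2, 1.9]
grip_width: 0.0
```

Call:
{"method": "apply_moves", "body": {
  "increments": [
    [-0.03, -0.026, 0.006, 0, 0],
    [-0.025, -0.023, 0.006, 0, 0],
    [-0.015, -0.014, 0.006, 0, 0],
    [-0.008, -0.007, 0.006, 0.0, 0],
    [-0.004, -0.003, 0.006, 0.0, 0],
    [0, 0, 0.004, 0.08, 0],
    [0, 0, 0, 0.07, 0],
    [0, 0, 0, 0, 0],
    [0, 0, 0, 0, 0],
    [0, 0, 0, 0, 0]
  ]
}}

```text
t: 3.45
position: [0.5529, 0.0589, 0.1962]
eef_rot: [3.137, 0.003, 2.747]
wrist_force: [-0.5, 0.1, -0.2]
grip_width: 0.0
```

Run:
```python
from h import *
s=arm.sense(); m=arm.camera_model("wrist"); p,d=arm.snapshot("wrist"); cv2.imwrite("pics/w1.png",p); np.savez("w1.npz",d=d,**{k:np.array(v) for k,v in m.items()})
print(s["t"],s["position"],s["eef_rot"],s["wrist_force"],s["grip_width"])
for n in ["dial","rocker","dot_green","brass_weight"]:
    for r in arm.regions_of("wrist",n)[:2]: print(n,round(r["score"],2),r["rect"])
print(proj("wrist",[.591,.043,.126],m),proj("wrist",s["position"],m))
```

```text
3.45 [0.55292274 0.0588888  0.19623502] [3.13663678e+00 2.57919833e-03 2.74664441e+00] [-0.48857357  0.05444081 -0.1618311 ] 1.8950553786924748e-05
dial 0.87 [240.2, 182.7, 164.5, 119.7]
rocker 0.56 [114.2, 266.7, 68.5, 60.3]
brass_weight 0.63 [193.6, 357.1, 8.4, 12.2]
[320.99133479 268.29821971] [321.47851956 263.3044182 ]
```

View pics/w1.png

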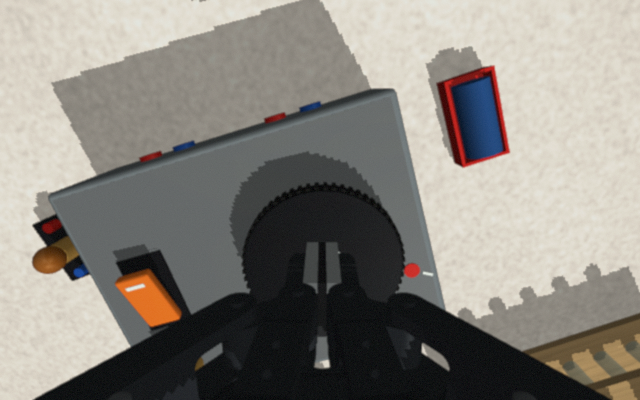

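The wrist view shows the dial rim (columns 244–405, near edge at row 185), the closed fingertips over its near side, the rocker at (150,297) and its raised end with the white line at (135,288). I'll refine the pose from this view.

Run:
```python
from h import *
z=np.load("w1.npz"); m={k:z[k] for k in ["camera_matrix","R","t"]}; p=cv2.imread("pics/w1.png")
g=lambda u,v,h: pix2plane("wrist",u,v,h,m).round(4)
print("deck corners near-right(robot-left)",g(395,91,.1),"near-left",g(52,197,.1))
print("rocker line",g(135,288,.119),"raised corners",g(117,284,.12),g(151,271,.12),"low corners",g(182,320,.105),g(157,328,.105))
for (x,y) in [(.591,.043),(.595,.043)]:
  q=p.copy()
  a=np.linspace(0,2*np.pi,90)
  for t in a:
    u=proj("wrist",[x+.055*np.cos(t),y+.055*np.sin(t),.126],m); cv2.circle(q,tuple(int(i) for i in u.round()),1,(0,255,255),-1)
  cv2.imwrite(f"pics/ov{int(x*1000)}.png",cv2.resize(q[150:350,80:440],None,fx=2,fy=2))
# depth at deck and dial top
d=z["d"]
for u,v in [(200,220),(275,230),(380,230)]:
  K=m["camera_matrix"]; X=m["R"].T@(np.linalg.solve(K,[u,v,1])*d[v,u]-m["t"]); print(u,v,X.round(4))
```

```text
deck corners near-right(robot-left) [0.5031 0.1325 0.1   ] near-left [ 0.4773 -0.1175  0.1   ]
rocker line [ 0.5575 -0.0871  0.119 ] raised corners [ 0.5495 -0.0963  0.12  ] [ 0.5498 -0.0688  0.12  ] low corners [ 0.6013 -0.0796  0.105 ] [ 0.6001 -0.1014  0.105 ]
200 220 [ 0.5339 -0.0293  0.0988]
275 230 [0.5538 0.0256 0.1246]
380 230 [0.5806 0.0897 0.1247]
```

View pics/ov591.png

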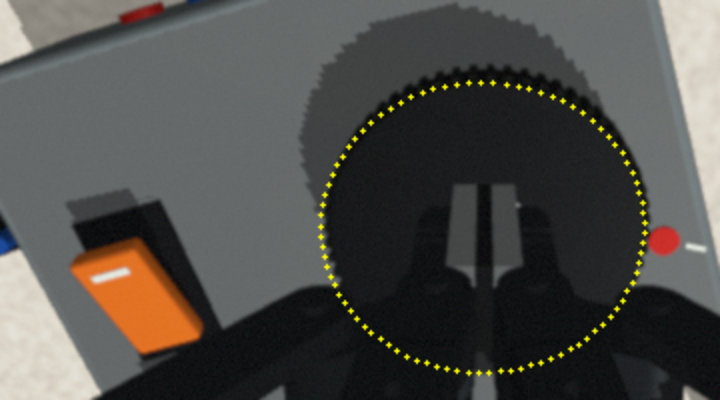

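Call:
{"method": "apply_moves", "body": {
  "increments": [
    [0, 0, 0.012, 0, 0],
    [0, 0, 0.016, 0, 0],
    [0, 0, 0.014, 0, 0],
    [0, 0, 0.01, 0, 0],
    [0, 0, 0.006, 0, 0],
    [0, 0, 0.003, 0, 0],
    [0, 0, 0.002, 0, 0],
    [0, 0, 0, 0, 0],
    [0, 0, 0, 0, 0],
    [0, 0, 0, 0, 0]
  ]
}}

```text
t: 4.95
position: [0.5535, 0.0586, 0.1295]
eef_rot: [3.136, 0.003, 2.745]
wrist_force: [0.2, 0.3, -0.6]
grip_width: -0.0002
```

Call:
{"method": "apply_moves", "body": {
  "increments": [
    [0, 0, 0.0015, 0, 0],
    [0, 0, 0.001, 0, 0],
    [0, 0, 0.001, 0, 0],
    [0, 0, 0.001, 0, 0],
    [0, 0, 0.001, 0, 0],
    [0, 0, 0, 0, 0],
    [0, 0, 0, 0, 0],
    [0, 0, 0, 0, 0],
    [0, 0, 0, 0, 0],
    [0, 0, 0, 0, 0]
  ]
}}

```text
t: 6.2
position: [0.5536, 0.0587, 0.1247]
eef_rot: [3.136, 0.004, 2.745]
wrist_force: [-1.2, -0.3, 4.2]
grip_width: -0.0004
```

Call:
{"method": "apply_moves", "body": {
  "increments": [
    [0, 0, 0.001, 0, 0],
    [0, 0, 0.0002, 0, 0],
    [-0.0001, -0.003, 0, -0.07, 0],
    [-0.0002, -0.004, 0, -0.1, 0],
    [-0.0002, -0.004, 0, -0.1, 0],
    [-0.0002, -0.004, 0, -0.1, 0],
    [-0.0002, -0.004, 0, -0.1, 0],
    [-0.0001, -0.002, 0, -0.05, 0],
    [0, 0, 0, 0, 0],
    [0, 0, 0, 0, 0]
  ]
}}

```text
t: 7.45
position: [0.5515, 0.0374, 0.1243]
eef_rot: [3.139, 0.009, -3.0]
wrist_force: [-1.5, -0.1, 5.3]
grip_width: 0.0002
```

Run:
```python
from h import *
p,d=arm.snapshot("scene"); cv2.imwrite("pics/s2.png",cv2.resize(p[130:280,250:410],None,fx=4,fy=4,interpolation=cv2.INTER_CUBIC))
s=arm.sense(); print(s["position"],s["wrist_force"],s["ft_torque"])
```

```text
[0.55149338 0.03739742 0.12434618] [-2.41432821 -0.68008428  5.24576521] [-0.0571054   0.28204536 -0.04991922]
```

View pics/s2.png

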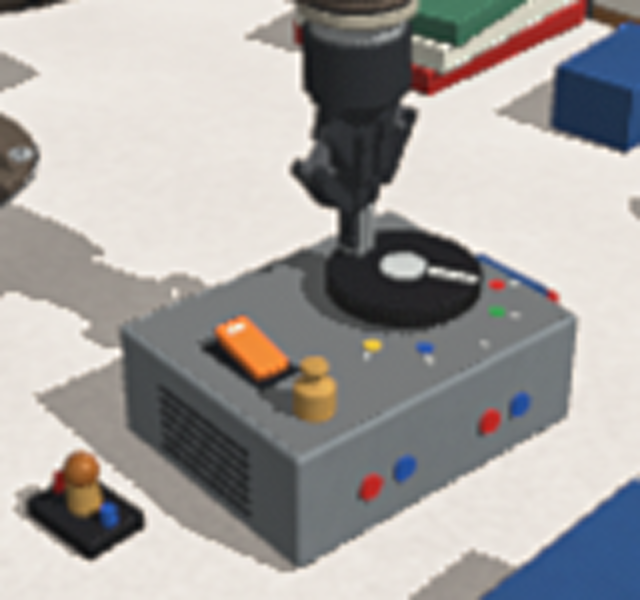

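The pointer has turned: hub at crop (403,265), tip at (475,278). I'll compute its angle.

```bash
cat >> h.py <<'E'
def ang(a,b,x0=250,y0=130,s=4.):
    o=.5-.5/s
    P=[pix2plane("scene",x0+q[0]/s-o*0-.4,y0+q[1]/s-.4,z)[:2] for q,z in((a,.126),(b,.126))]
    v=P[1]-P[0]; return np.degrees(np.arctan2(v[1],v[0]))+5.65
E
python3 - <<'E'
from h import *
print(ang((403,265),(475,278)), "before:",ang((505,130),(570,166),250,170,5.))
E
```

```text
30.489639924469017 before: 1.7174354014651416
```

Turned about 29–30°, so it should sit in the green stop. I'll lift straight off and check.

Call:
{"method": "apply_moves", "body": {
  "increments": [
    [0, 0, -0.002, 0, 0],
    [0, 0, -0.004, 0, 0],
    [0, 0, -0.01, 0, 0],
    [0, 0, -0.015, 0, 0],
    [0, 0, -0.015, 0, 0],
    [0, 0, -0.01, 0, 0],
    [0, 0, -0.005, 0, 0],
    [0, 0, 0, 0, 0],
    [0, 0, 0, 0, 0],
    [0, 0, 0, 0, 0]
  ]
}}

```text
t: 8.75
position: [0.551, 0.0372, 0.1894]
eef_rot: [3.139, 0.009, -3.0]
wrist_force: [-0.3, -0.5, 0.2]
grip_width: -0.0003
```

Run:
```python
from h import *
p,d=arm.snapshot("scene"); cv2.imwrite("pics/s3.png",cv2.resize(p[130:280,250:410],None,fx=4,fy=4,interpolation=cv2.INTER_CUBIC))
s=arm.sense(); m=arm.camera_model("wrist"); p,d=arm.snapshot("wrist"); cv2.imwrite("pics/w3.png",p); np.savez("w3.npz",d=d,**{k:np.array(v) for k,v in m.items()})
print(s["position"],s["wrist_force"],s["eef_rot"])
```

```text
[0.55093433 0.03719994 0.18936209] [0.70265398 0.33934002 0.00536147] [ 3.13943566  0.00897686 -2.99998361]
```

View pics/s3.png

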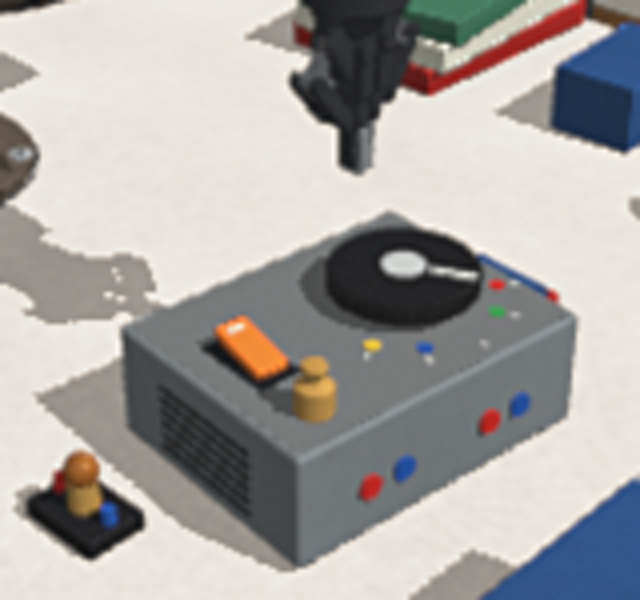

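View pics/w3.png

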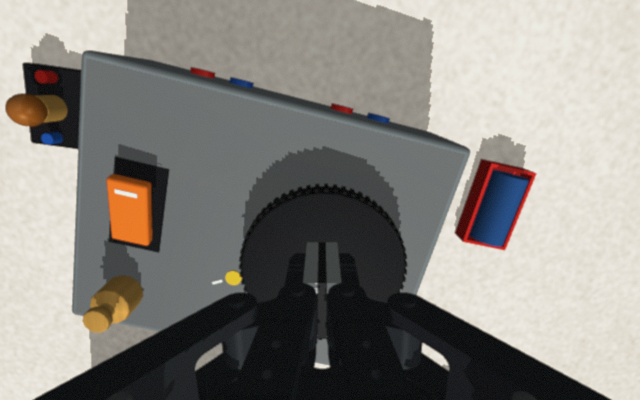

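Run:
```python
from h import *
print(ang((403,264),(475,276)))
for x in (.592,.595):
  for a in (0,30,60):
    t=np.radians(a)-.098
    u=proj("scene",[x+.05*np.cos(t),.044+.05*np.sin(t),.126]); dd=proj("scene",[x+.07*np.cos(t),.044+.07*np.sin(t),.1])
    print(x,a,"tip",((u-[250,130]+.4)*4).round(),"dot",((dd-[250,130]+.4)*4).round())
p,d=arm.snapshot("top")
cv2.imwrite("pics/t3.png",cv2.resize(p[140:235,240:400],None,fx=5,fy=5,interpolation=cv2.INTER_CUBIC))
z=np.load("w3.npz"); m={k:z[k] for k in ["camera_matrix","R","t"]}
g=lambda u,v,h: pix2plane("wrist",u,v,h,m).round(4)
print("rocker line",g(125,194,.12),"raised corners",g(108,179,.119),g(151,179,.119),"low",g(113,238,.105),g(152,246,.105))
print("deck corners",g(469,150,.1),g(84,53,.1))
p=cv2.imread("pics/w3.png"); cv2.imwrite("pics/w3c.png",cv2.resize(p[130:330,60:220],None,fx=3,fy=3))
```

```text
31.880372346009594
0.592 0 tip [451. 293.] dot [469. 336.]
0.592 30 tip [470. 276.] dot [495. 313.]
0.592 60 tip [470. 257.] dot [494. 285.]
0.595 0 tip [454. 294.] dot [473. 338.]
0.595 30 tip [473. 278.] dot [498. 314.]
0.595 60 tip [473. 259.] dot [498. 287.]
rocker line [ 0.5571 -0.087   0.12  ] raised corners [ 0.549  -0.0978  0.119 ] [ 0.5452 -0.0712  0.119 ] low [ 0.5971 -0.1044  0.105 ] [ 0.5995 -0.0772  0.105 ]
deck corners [0.5015 0.1303 0.1   ] [ 0.4764 -0.1203  0.1   ]
```

View pics/t3.png

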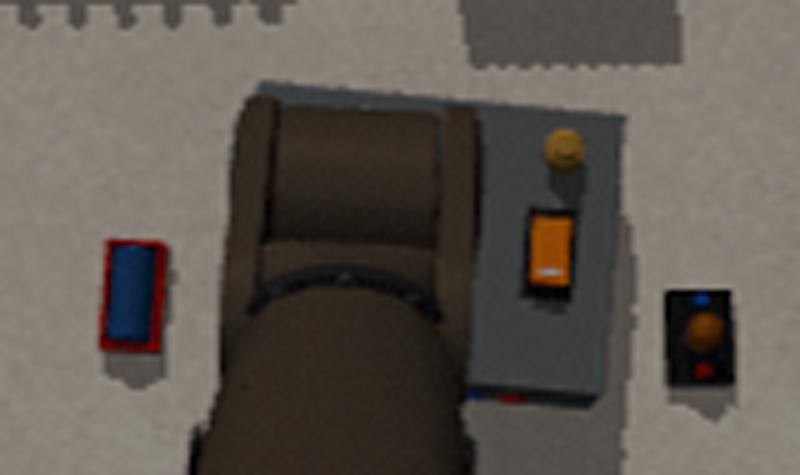

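View pics/w3c.png

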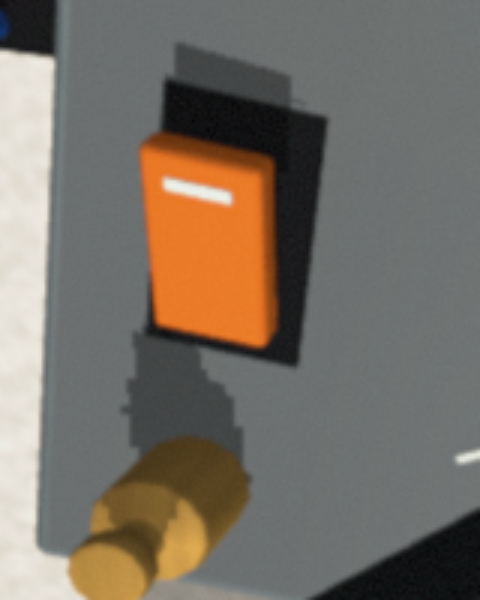

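The tip pixel (475,276) matches the 30° prediction (473,278) and not the 60° one, so the dial has clicked in at green with the finger clear. Next I move over the rocker's raised end at about (0.553,-0.088).

Call:
{"method": "apply_moves", "body": {
  "increments": [
    [0.0026, -0.02, 0, 0, 0],
    [0.0046, -0.034, 0, 0, 0],
    [0.0046, -0.034, 0, 0, 0],
    [0.003, -0.022, 0, 0, 0],
    [0.0016, -0.012, 0, 0, 0],
    [0, 0, 0, 0.12, 0],
    [0, 0, 0, 0.12, 0],
    [0, 0, 0.015, 0, 0],
    [0, 0, 0.015, 0, 0],
    [0, 0, 0, 0, 0]
  ]
}}

```text
t: 10.15
position: [0.5511, -0.0946, 0.1555]
eef_rot: [3.137, 0.006, 3.041]
wrist_force: [0.3, -0.1, 0.9]
grip_width: -0.0004
```

Run:
```python
from h import *
s=arm.sense(); p,d=arm.snapshot("wrist"); cv2.imwrite("pics/w4.png",p)
print(s["position"],s["wrist_force"],s["eef_rot"])
```

```text
[ 0.55110853 -0.09463716  0.15551259] [ 0.34655003 -0.11507653  0.92559172] [3.13748279 0.00628411 3.04121284]
```

View pics/w4.png

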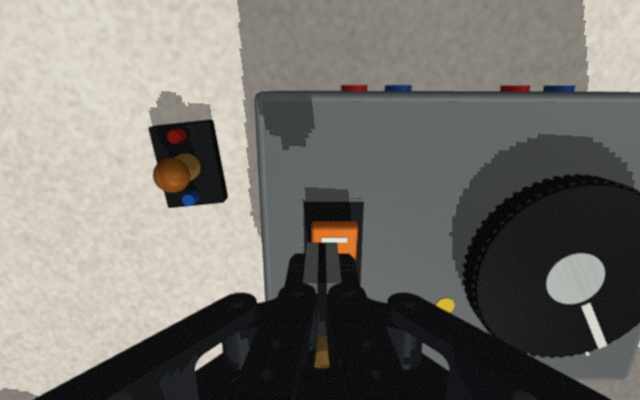

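The wrist view shows the fingertip (322,243) over the rocker's raised end (centre column 336), so I'll shift 5 mm and descend. The pointer is visible at (595,330).

Call:
{"method": "apply_moves", "body": {
  "increments": [
    [0.001, 0.006, 0, 0, 0],
    [0, 0, 0.01, 0, 0],
    [0, 0, 0.012, 0, 0],
    [0, 0, 0.006, 0, 0],
    [0, 0, 0.003, 0, 0],
    [0, 0, 0.003, 0, 0],
    [0, 0, 0.003, 0, 0],
    [0, 0, 0.002, 0, 0],
    [0, 0, 0, 0, 0],
    [0, 0, 0, 0, 0]
  ]
}}

```text
t: 11.45
position: [0.5516, -0.088, 0.1152]
eef_rot: [3.138, 0.008, 3.043]
wrist_force: [0.5, 0.7, 0.3]
grip_width: -0.0001
```

Call:
{"method": "apply_moves", "body": {
  "increments": [
    [0, 0, 0.0015, 0, 0],
    [0, 0, 0.0015, 0, 0],
    [0, 0, 0.001, 0, 0],
    [0, 0, 0, 0, 0],
    [0, 0, 0, 0, 0],
    [0, 0, 0, 0, 0],
    [0, 0, 0, 0, 0],
    [0, 0, 0, 0, 0],
    [0, 0, 0, 0, 0],
    [0, 0, 0, 0, 0]
  ]
}}

```text
t: 12.7
position: [0.5512, -0.0879, 0.1114]
eef_rot: [3.138, 0.008, 3.043]
wrist_force: [-2.6, 0.2, 3.3]
grip_width: -0.0
```

Run:
```python
from h import *
s=arm.sense(); p,d=arm.snapshot("scene"); cv2.imwrite("pics/s5.png",cv2.resize(p[170:280,250:410],None,fx=5,fy=5,interpolation=cv2.INTER_CUBIC))
print(s["position"],s["wrist_force"],s["ft_torque"])
```

```text
[ 0.55121347 -0.08793784  0.11135284] [-2.57212852  0.20067293  3.31008468] [ 0.04254432  0.39311701 -0.00113677]
```

View pics/s5.png

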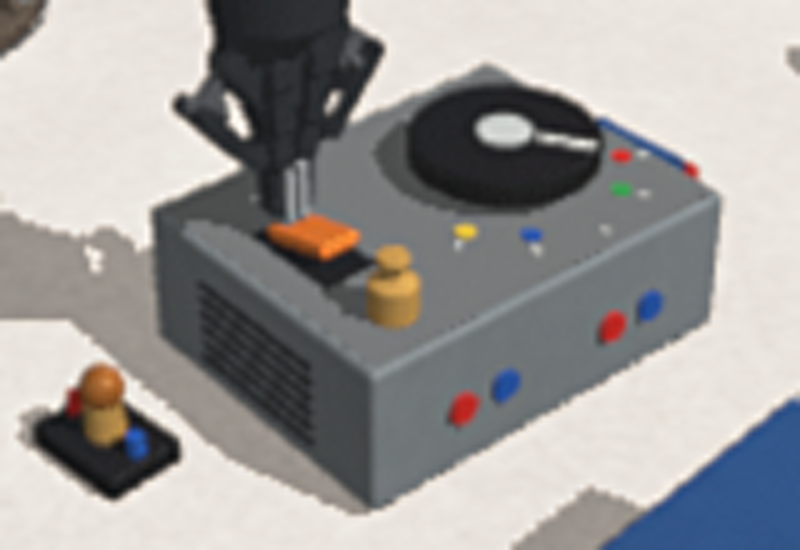

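The rocker has flipped: its far end is now up at (330,235). I'll press a little more to make sure it bottoms.

Call:
{"method": "apply_moves", "body": {
  "increments": [
    [0, 0, 0.0015, 0, 0],
    [0, 0, 0.0015, 0, 0],
    [0, 0, 0.0015, 0, 0],
    [0, 0, 0, 0, 0],
    [0, 0, 0, 0, 0],
    [0, 0, 0, 0, 0],
    [0, 0, 0, 0, 0],
    [0, 0, 0, 0, 0],
    [0, 0, 0, 0, 0],
    [0, 0, 0, 0, 0]
  ]
}}

```text
t: 14.0
position: [0.5513, -0.088, 0.1112]
eef_rot: [3.139, 0.011, 3.043]
wrist_force: [-3.6, -0.4, 4.6]
grip_width: 0.0002
```

Call:
{"method": "apply_moves", "body": {
  "increments": [
    [0, 0, 0.003, 0, 0],
    [0, 0, 0.005, 0, 0],
    [0, 0, 0.007, 0, 0],
    [0, 0, 0.007, 0, 0],
    [0, 0, 0.007, 0, 0],
    [0, 0, 0.007, 0, 0],
    [0, 0, 0.007, 0, 0],
    [0, 0, 0.007, 0, 0],
    [0, 0, 0.007, 0, 0],
    [0, 0, 0.007, 0, 0]
  ]
}}

```text
t: 15.25
position: [0.552, -0.0882, 0.1088]
eef_rot: [-3.134, 0.051, 3.049]
wrist_force: [-36.3, 6.8, 91.9]
grip_width: 0.0001
```

That pushed much harder than I intended (92 N), so I'm lifting off at once.

Call:
{"method": "apply_moves", "body": {
  "increments": [
    [0, 0, -0.001, 0, 0],
    [0, 0, -0.003, 0, 0],
    [0, 0, -0.008, 0, 0],
    [0, 0, -0.015, 0, 0],
    [0, 0, -0.02, 0, 0],
    [0, 0, -0.025, 0, 0],
    [0, 0, -0.02, 0, 0],
    [0, 0, -0.01, 0, 0],
    [0, 0, 0, 0, 0],
    [0, 0, 0, 0, 0]
  ]
}}

```text
t: 16.5
position: [0.5469, -0.0868, 0.2175]
eef_rot: [-3.134, 0.053, 3.049]
wrist_force: [-0.8, 0.6, -0.5]
grip_width: 0.0001
```

Run:
```python
from h import *
s=arm.sense(); p,d=arm.snapshot("scene"); cv2.imwrite("pics/s6.png",cv2.resize(p[170:280,250:410],None,fx=5,fy=5,interpolation=cv2.INTER_CUBIC))
p0=cv2.imread("pics/scene0.png"); print(s["t"],s["position"],s["wrist_force"],s["eef_rot"])
a=cv2.absdiff(p0,p).max(2)[170:280,250:410]; cv2.imwrite("pics/d6.png",cv2.resize(a*3,None,fx=4,fy=4))
p,d=arm.snapshot("wrist"); cv2.imwrite("pics/w6.png",p)
```

```text
16.5 [ 0.54691551 -0.08680639  0.21745158] [-0.75907392  0.56401753 -0.54599319] [-3.13378371  0.0529536   3.04865087]
```

View pics/s6.png

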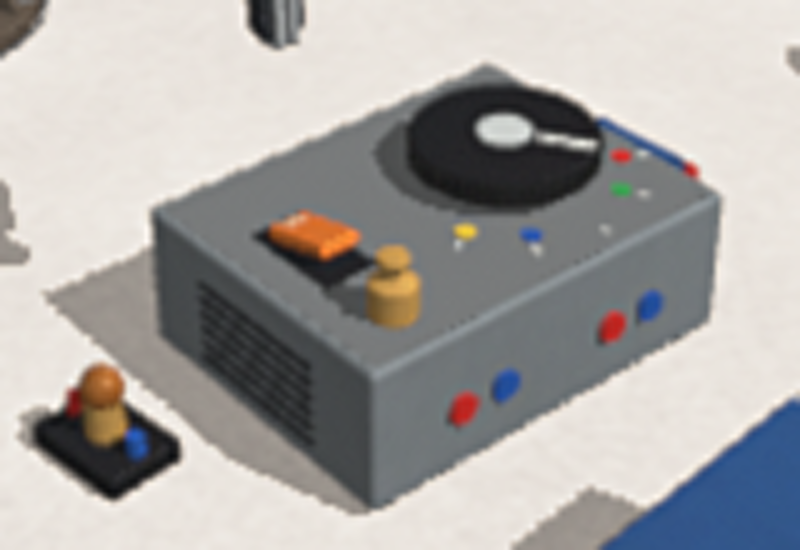

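View pics/w6.png

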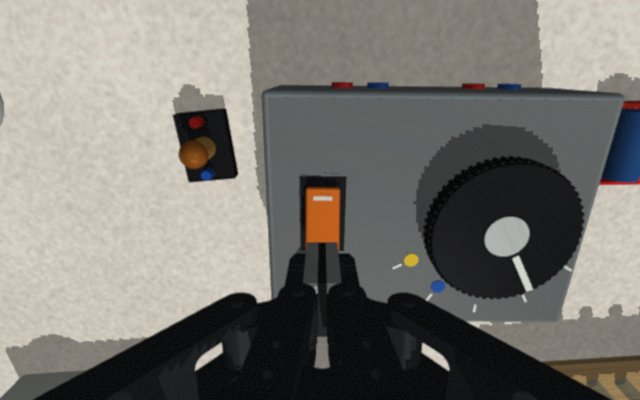

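View pics/d6.png

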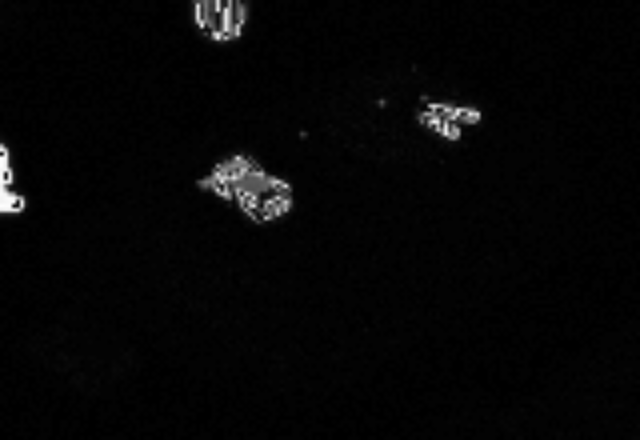

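Only the pointer and rocker differ from the first picture; transformer and bystanders are unmoved. As a last check, I'll read the rocker's tilt from depth.

Run:
```python
from h import *
def tilt(p,d,m):
    h=cv2.cvtColor(p,cv2.COLOR_BGR2HSV); k=cv2.inRange(h,(5,150,120),(20,255,255)); k[:, :60]=0
    n,l,st,_=cv2.connectedComponentsWithStats(k); 
    out=[]
    for i in range(1,n):
        if st[i,4]<200: continue
        mk=cv2.erode((l==i).astype(np.uint8),np.ones((5,5)))
        v,u=np.nonzero(mk); 
        if len(u)<50: continue
        X=np.linalg.solve(m["camera_matrix"],np.array([u,v,np.ones(len(u))]))*d[v,u]
        X=(m["R"].T@(X-np.array(m["t"])[:,None])).T
        c=np.linalg.lstsq(np.c_[X[:,:2]-X[:,:2].mean(0),np.ones(len(X))],X[:,2],rcond=None)[0]
        out.append((st[i].tolist(),X.mean(0).round(3),np.arctan(c[:2]@[np.cos(.098),-np.sin(.098)]).round(3)))
    return out
z=np.load("w3.npz"); print(tilt(cv2.imread("pics/w3.png"),z["d"],{k:z[k] for k in ["camera_matrix","R","t"]}))
m=arm.camera_model("wrist"); p,d=arm.snapshot("wrist"); print(tilt(p,d,m))
```

```text
[([107, 177, 45, 69, 2417], array([ 0.573, -0.087,  0.114]), np.float64(-0.446)), ([104, 292, 28, 30, 462], array([ 0.641, -0.092,  0.123]), np.float64(-0.532)), ([84, 311, 26, 21, 407], array([ 0.641, -0.098,  0.138]), np.float64(-0.661))]
[([306, 189, 34, 61, 1711], array([ 0.57 , -0.089,  0.115]), np.float64(-0.688))]
```

The plane fits look contaminated by side faces or depth edges, so I'll use the depth profile along the rocker's centre line instead.

Run:
```python
from h import *
def prof(us,vs,d,m):
    for u,v in zip(us,vs):
        X=m["R"].T@(np.linalg.solve(m["camera_matrix"],[u,v,1.])*d[int(v),int(u)]-m["t"]); print(int(u),int(v),X.round(4))
z=np.load("w3.npz"); prof(np.linspace(129,131,8),np.linspace(178,240,8),z["d"],{k:z[k] for k in ["camera_matrix","R","t"]})
print()
m=arm.camera_model("wrist"); p,d=arm.snapshot("wrist"); prof([322]*9,np.linspace(182,242,9),d,m)
```

```text
129 178 [ 0.5478 -0.0869  0.115 ]
129 186 [ 0.5524 -0.0848  0.1189]
129 195 [ 0.5587 -0.0854  0.1177]
129 204 [ 0.5658 -0.0866  0.1154]
130 213 [ 0.573  -0.0877  0.1131]
130 222 [ 0.5804 -0.0887  0.1111]
130 231 [ 0.588  -0.0898  0.109 ]
131 240 [ 0.5953 -0.0903  0.1079]

322 182 [ 0.5453 -0.087   0.1011]
322 189 [ 0.549  -0.0873  0.108 ]
322 197 [ 0.5543 -0.0877  0.11  ]
322 204 [ 0.5598 -0.0883  0.1113]
322 212 [ 0.5654 -0.0888  0.1126]
322 219 [ 0.5708 -0.0893  0.1142]
322 227 [ 0.5769 -0.0898  0.1145]
322 234 [ 0.583  -0.0904  0.115 ]
322 242 [ 0.5348 -0.0852  0.2201]
```

At the press point the rocker has dropped 8.6 mm (0.1186 to 0.110 m), which matches "fully on". The finger stands clear at z = 0.22, so I'm handing in.

```bash
python3 -c "
from workcell import arm
print(arm.job_done())"
```

```text
the job is handed in; nothing more can be done
None
```

I turned the dial to the green dot, let go of it, then pressed the rocker on and handed the job in at about 17 s of the 42 s. No verdict was reported.

- **Dial:** I dragged it one click counter-clockwise with the closed fingertips, pressing about 5 N, and lifted off. The scene camera put the pointer at about 30–32° against the green stop at 30°. The last wrist picture shows it in line with the tick at the green dot's place (the dot itself was hidden).
- **Rocker:** At the press point it dropped about 8.6 mm, against about 9 mm for fully on, and it stayed down after I let go.
- **Surroundings:** Compared with the first scene picture, only the pointer and rocker changed around the transformer, so it, the brass weight and the lamp holder had not shifted. I did not compare the beaker, tub, bottle and carton; the arm worked well clear of them. The arm ended clear, at 0.22 m height.

**Checks that failed or disagreed:**
- **Force too high:** My final press on the rocker reached about 92 N at the wrist, far more than intended. That is below the 120 N limit, and I believe only the fingertips touched. The force was read only at the end of each move, so I can't rule out a higher brief peak.
- **Rocker tilt:** An automatic plane fit to the rocker's tilt gave implausible values, so I discarded it. The depth profile put the rocker's swing at about 0.45–0.53 rad, just above the required 0.44 at the low end.

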